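Put a battery pack on its sloping charging dock

TASK

Put the loose black battery pack on charge: slide its dovetail foot down between the two rails of the sloping charging dock, past the sprung catch, right home against the stop, so that the catch snaps back up behind it. Then let go, and do not disturb the other things on the bench.

Things in the scene. Friction and masses are not known exactly. Their poses are not given: they have to be found in the camera images.
- pack_center (a point): Centre (25 mm above its underside) of the loose battery pack, 110 long (x), 64 wide (y), 50 mm high, 0.3 to 0.6 kg, lying flat on the bench at the start. A grey dovetail foot 10 mm thick, on it a black body 108 x 46 mm up to 19 mm above the underside, on that a grip fin. x: along the pack, the sliding direction; y: across; z: out of its top. Both ends are alike: either may go first.
- pack_fin (a point): Middle of the black upright grip fin on top of the pack, 9 mm above the pack's centre; same axes. The fin is 80 mm long (x), 22 mm thick (y), and runs from 19 to 50 mm above the pack's underside: pinch it across y.
- pack: The pack's origin, under its centre; same axes. The dovetail foot is 64 mm wide underneath, 52 mm on its top (10 mm up). At both ends it tapers over the last 10 mm: by 3 mm a side, and the underside rises 2 mm.
- home (a point): Where the pack's centre must finally be, 25 mm above the slideway floor of the dock, 79 mm above the bench. The dock is a fixed white wedge, 160 mm long, 108 mm wide, 24 mm high at its low end (towards the robot) and 105 mm at the other; its top is the slideway, sloping at 30 degrees. Axes: x straight up the slope, y across it, z square out of it (30 degrees from vertical). Nothing is above it.
- mouth (a point): Middle of the mouth of the rails, on the slideway floor, 57 mm up the slope from the home point; axes as home. The pack can enter only here, moving down the slope (-x), its x axis along the slope. The floor runs 38 mm on up the slope from here, with the catch in its middle.
- stop (a point): Middle of the foot of the end stop (16 mm high, 100 mm wide), on the slideway floor, 55 mm down the slope from the home point; axes as home. From here to the mouth run two aluminium undercut rails, 15 mm high, 100 mm over their outsides, 68 mm apart at the floor, 54 mm at the top, the last 27 mm flared by 7 mm a side. All is smooth; the pack has 2 mm of play a side, 6 mm of lift.
- catch_tab (a point): Top of the thumb tab (44 mm across, 26 mm along) of the sprung dark steel catch, level with the floor, 108 mm up the slope from home; axes as home. Its 24 mm wide ramp rises from 95 mm to a nose 7 mm high 60 mm from home, with a square face at 57 mm. A pack sliding down pushes it in (1.5 to 4 N); it springs up behind the pack when home, with 2 mm of slack. Pressing the tab frees the pack.
- catch (a joint): How far the catch is pressed into the dock, m: 0 up (as at the start), 0.009 at most.
- wide_lid: Bystander: red screw lid lying flat, 64 mm across, 14 mm high; origin under its centre.
- small_cap: Bystander: blue screw cap lying flat, 38 mm across, 16 mm high; origin under its centre.
- pot: Bystander: small amber pot with a red cap, 48 mm across, 65 mm high; origin under its centre.
- reagent: Bystander: amber reagent bottle, 88 mm across, 190 mm high; origin under its centre.
- jar: Bystander: white jar, 72 mm across, 90 mm high; origin under its centre.
- spatula: Bystander: spatula lying along its x axis, about 200 mm long, under 30 mm high; origin under its middle.

How it is judged:
On the way:
1. the pack, in line with the rails, slides over the catch, pressing it down (value of joint catch above 0.0015 m and x of pack_center in the frame of home between 0.008 and 0.12 m and y of pack_center in the frame of home between -0.01 and 0.01 m and z of pack_center in the frame of home between -0.008 and 0.01 m and angle between the x axis of pack_center and the x axis of home, either way round below 0.2 rad), for 0.05 s.
At the end, for the whole second after the job is handed in: The pack is home between the rails: its centre within 4 mm of the home point along, across and square to the slope, its long axis and its top within about 4.5 degrees of the slideway's, at rest, released, and the catch up again behind it (less than 1.5 mm pressed) (x of pack_center in the frame of home between -0.004 and 0.0045 m and y of pack_center in the frame of home between -0.004 and 0.004 m and z of pack_center in the frame of home between -0.004 and 0.004 m and angle between the x axis of pack_center and the x axis of home, either way round below 0.08 rad and angle between the z axis of pack_center and the z axis of home, either way round below 0.08 rad and value of joint catch below 0.0015 m and linear speed of pack below 0.02 m/s); the robot touches nothing.
It fails at once if a bystander is pushed more than 30 mm from its place (distance of any of wide_lid, small_cap, pot, reagent, jar, spatula from where it was at the start of the episode above 0.03 m).
It fails at once if a standing bystander is tipped more than about 30 degrees (angle between any of pot, reagent, jar's own z axis and vertical above 0.52 rad).
It also fails if it takes over 51 s, if anything falls off the work surface, if the arm or the gripper's body presses on something with over 40 N, if the wrist force passes 120 N, or if a joint passes its speed limit or range.

ROBOT

A 7-joint arm with a two-finger parallel gripper is mounted at the origin on the work surface. World frame = base frame: x ahead of the robot, y to its left, z up, the work surface at z = 0. Lengths are in m, angles in rad, forces in N, time in s.
With the tool pointing down it reaches from about 0.425 to 0.925 m from the base axis. Payload 6.8 kg.
Tool frame: the origin (TCP) lies on the front face of the gripper's body, between the roots of the fingers; the fingertips stand 73 mm ahead of it and the grasp point (between the pads) lies 54 mm ahead of it (bot.finger_overhang is the z of the fingertips in the tool frame, in m); z points along the fingers, y is the line along which they close (so a half turn about z gives the same grasp; the last joint's range is limited). The gripper opens to 85 mm and grips with 20 to 120 N. Pads are 22 mm wide; open, the fingers measure 114 mm over their backs; the gripper's body (76 mm by 85 mm) begins 54 mm behind the grasp point. The pads swing forward as they close: fully open they stand 13 mm farther back than shut.
Start: joints at [-1.274, 0.477, 0.022, 1.555, -0.011, 1.109, -0.083], TCP at [0.266, 0.62, 0.304] pointing down, gripper open.
Joint ranges: [-2.96, 2.96], [-0.34, 2.1], [-1.41, 1.46], [0.24, 2.44], [-1.37, 4.51], [0.17, 1.92], [-2.96, 2.96]. Speed limits (rad/s): [2.39, 2.39, 3.14, 3.14, 3.14, 3.14, 3.14].

INTERFACE

Orientations are given as a unit quaternion [w, x, y, z].
In Python, from station import bot gives the robot as it stands.
- The arm moves only by the tool servo_tool, never from a script. Its argument "motion" is one flat list of numbers, 7 for each row, row after row: the shift along the tool's x, y, z as a fraction of full scale, then the turn, a rotation vector about the tool's x, y, z as a fraction of full scale, then the closure, from 0 (fully open) to 1 (shut). In form: [tx, ty, tz, ax, ay, az, gripper, tx, ty, tz, ax, ay, az, gripper, ...]. A call has 1 to 5 rows; each row shifts and turns the commanded pose from where the row before left it, along the tool's axes as they then stand; what a row does not reach is not made up. Full scale, the value 1, is 0.02 m for a shift and 0.15 rad for a turn. A row lasts 1/8 s, in which the tool goes at most 62.5 mm and 10.7 degrees, less where a joint would pass 70% of its speed; a pose out of reach is approached as far as the arm can. A call with a number of a shift or a turn outside -1 to 1 is refused whole. A call with a gripper value outside its range is refused whole. The fingers move at their own pace and stop on an object; "grip_force" is the grip in N (left out, the last holds). Time passes only in rows, so rows that do not move let the fingers close. It gives the time, the measured TCP pose, the force, the opening and the grip force at its end, in the units of the state.
- bot.get_obs(): the state, without advancing time (a new reading comes with each control period).
- bot.read_camera(name): name is "scene" or "top"; returns the picture (384x512x3 uint8, red, green, blue); there is no depth.
- bot.get_calibration(name): a dict with "mtx" (3x3 intrinsics, pixels), "rvec" (rotation vector, rad) and "tvec" (3), from world to camera coordinates, as OpenCV has them. Camera axes: x right, y down, z forward; pixel columns grow to the right and rows downward; lengths in m; the calibration is good to about 2 mm. A picture is of the moment at which its call begins. get_calibration takes no time and is no camera call.
- bot.hand_in(): hands the job in; it is judged then, once.
Trained networks look in the newest picture that a camera, given by its name, has taken for a name from the list of things; names that differ only in an ending like _2 or _b are one class to them, and where a whole thing is asked for, a point or a joint stands for the part that bears it (a point fixed in the world has none). Each returns a list of dicts, best first, with "p" (0 to 1); they miss things now and then, are a little off and sometimes report something else, mostly with a low value. They report only what shows in the picture. A call takes as long as a camera call.
- bot.boxes_of(camera, name): "uv" ([column, row] in pixels, amid what is visible of it).
The state is a dict: "t": time; "q": joint angles; "joint_vel": joint speeds; "joint_torque": joint torques, N m; "eef_pos": TCP position; "tool_rot": TCP orientation; "contact_force": force on the tool from outside, world axes, zero at the start; "torque": the same for the moment, N m; "gripper_width": opening from 0.0 (shut) to 1.0 (fully open); "grasp_force": force on a finger pad.
Only numpy, scipy, OpenCV 4.12 (cv2) and the standard library are available. Lean on these libraries where they do the work, as an engineer would, in place of code of your own. Each camera call takes 0.05 s, during which the arm holds its last target. There are 200 camera calls.

## Working session

There is one attempt and no reset: what is moved stays moved. The work goes in short steps, Python scripts to look and compute and a tool call to move; the robot and the scene stay as the last step left them, time stands still between calls to the robot, and variables do not carry over. Pictures are saved under pics/ and viewed, at most 10 in all, crops included, and the job is handed in when it is done.

Besides the shell and the picture viewer there is one more tool, called as name(argument=value, ...) on one line, values as JSON. servo_tool: Moves the arm, as the interface text tells. Shift numbers are shares of 0.02 m and turn numbers shares of 0.15 rad, none past 1 either way. Its arguments: {"type":"object","properties":{"motion":{"type":"array","items":{"type":"number","minimum":-1,"maximum":1}},"grip_force":{"type":"number"}},"required":["motion"]}

```bash
mkdir -p pics; python3 - <<'E'
from station import bot
import cv2
o=bot.get_obs(); print(o['t'],o['eef_pos'],o['tool_rot'])
for c in ['top','scene']:
    im=bot.read_camera(c); cv2.imwrite(f'pics/{c}0.png',cv2.resize(im[...,::-1],(768,576)))
    k=bot.get_calibration(c); print(c,k['mtx'].round(1).tolist(),k['rvec'],k['tvec'])
    for n in ['pack','pack_fin','catch_tab','home','mouth','stop']:
        try: print(n,[(d['uv'],round(d['p'],2)) for d in bot.boxes_of(c,n)][:3])
        except Exception as e: print(n,e)
print(bot.get_obs()['t'])
E
```

```text
0.0 [0.26566471 0.62003042 0.30294605] [-1.02512834e-04  2.01007673e-01  9.79589257e-01 -8.90190090e-04]
top [[470.8, 0.0, 259.5], [0.0, 470.8, 187.8], [0.0, 0.0, 1.0]] [ 2.15311135 -2.11454978  0.17260092] [-0.05092202  0.52767045  1.13609011]
pack [([166.5, 193.7], 0.81)]
pack_fin [([164.3, 192.9], 0.95)]
catch_tab [([320.4, 163.0], 0.82)]
home [([307.5, 198.1], 0.92)]
mouth [([310.2, 195.1], 0.78)]
stop [([311.1, 198.4], 0.63), ([242.0, 87.9], 0.37)]
scene [[458.5, 0.0, 256.6], [0.0, 458.5, 187.5], [0.0, 0.0, 1.0]] [ 2.27121097  0.71369352 -0.30725338] [-0.42890134 -0.17635413  1.46605398]
pack [([295.1, 154.6], 0.65)]
pack_fin [([290.4, 154.0], 0.87)]
catch_tab [([223.9, 228.3], 0.53)]
home [([211.8, 218.4], 0.74), ([296.6, 209.0], 0.72)]
mouth [([212.7, 219.6], 0.74), ([270.3, 198.0], 0.34)]
stop [([216.7, 216.2], 0.85), ([290.5, 156.5], 0.35)]
0.7
```

View pics/top0.png

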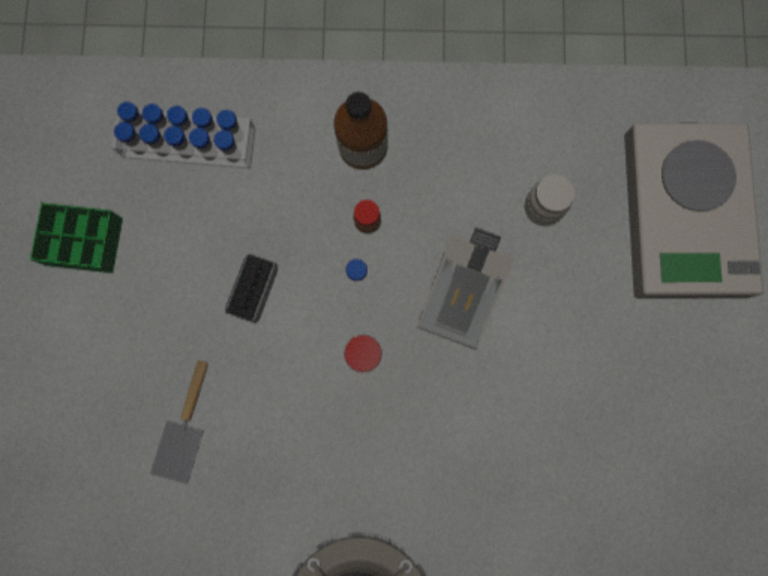

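View pics/scene0.png

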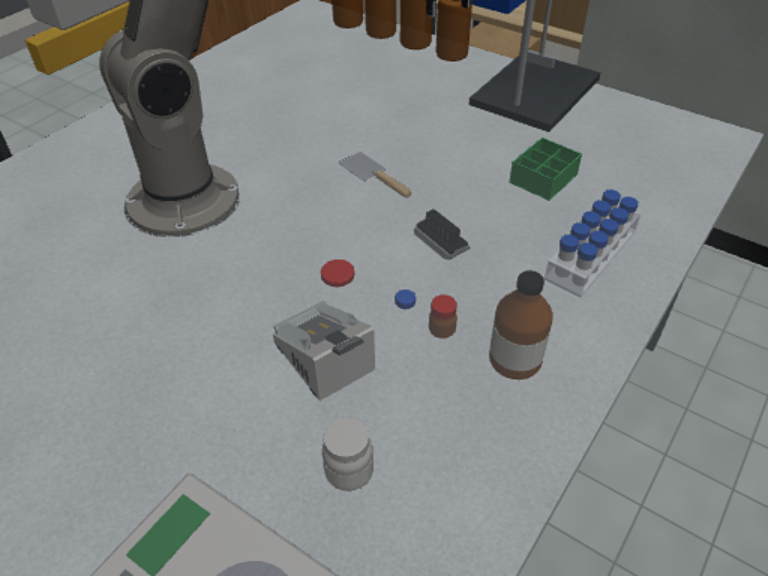

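The top view shows the pack at about (251,288) of the 768-wide picture and the dock at (465,295), with its catch tab at (485,238). The red lid, blue cap and pot stand between the two. The scene view agrees. Next I enlarge the dock and the pack.

```bash
cat > h.py <<'E'
import numpy as np, cv2
from station import bot
def proj(c,P):
    k=bot.get_calibration(c); return cv2.projectPoints(np.asarray(P,float).reshape(-1,3),np.array(k['rvec']),np.array(k['tvec']),np.array(k['mtx']),None)[0].reshape(-1,2)
def unproj(c,uv,z):
    k=bot.get_calibration(c); R=cv2.Rodrigues(np.array(k['rvec'],float))[0]; t=np.array(k['tvec'],float).ravel()
    d=R.T@np.linalg.inv(np.array(k['mtx']))@np.array([uv[0],uv[1],1.]); C=-R.T@t
    return C+d*(z-C[2])/d[2]
def panel(im,u0,v0,w,h,s):
    p=cv2.resize(im[v0:v0+h,u0:u0+w,::-1],None,fx=s,fy=s,interpolation=cv2.INTER_CUBIC)
    for i in range(0,w,10): cv2.putText(p,str(u0+i),(i*s,10),0,.33,(0,255,255),1); cv2.line(p,(i*s,12),(i*s,18),(0,255,255),1)
    for j in range(0,h,10): cv2.putText(p,str(v0+j),(0,j*s+4),0,.33,(0,255,255),1); cv2.line(p,(22,j*s),(28,j*s),(0,255,255),1)
    return cv2.convertScaleAbs(p,alpha=1.5)
E
python3 - <<'E'
from h import *
t=bot.read_camera('top'); s=bot.read_camera('scene')
np.save('t.npy',t);np.save('s.npy',s)
cv2.imwrite('pics/d1.png',np.hstack([panel(t,275,148,66,90,6),panel(s,178,190,66,90,6)]))
cv2.imwrite('pics/p1.png',np.hstack([panel(t,143,162,50,60,8),panel(s,270,134,50,60,8)]))
for n in ['wide_lid','small_cap','pot','reagent','jar','spatula']:
    r=bot.boxes_of('top',n)
    print(n,unproj('top',r[0]['uv'],.01).round(3) if r else None)
print(unproj('top',[164.3,192.9],.034),unproj('scene',[290.4,154],.034))
print(unproj('top',[320.4,163],.105-.008),unproj('scene',[223.9,228.3],.1))
E
```

```text
wide_lid [0.407 0.004 0.01 ]
small_cap None
pot [0.649 0.004 0.01 ]
reagent [0.813 0.009 0.01 ]
jar [ 0.696 -0.325  0.01 ]
spatula [0.252 0.3   0.01 ]
[0.51283899 0.19867231 0.034     ] [0.51796639 0.18068353 0.034     ]
[ 0.58294364 -0.18725102  0.097     ] [ 0.56842346 -0.19118389  0.1       ]
```

View pics/d1.png

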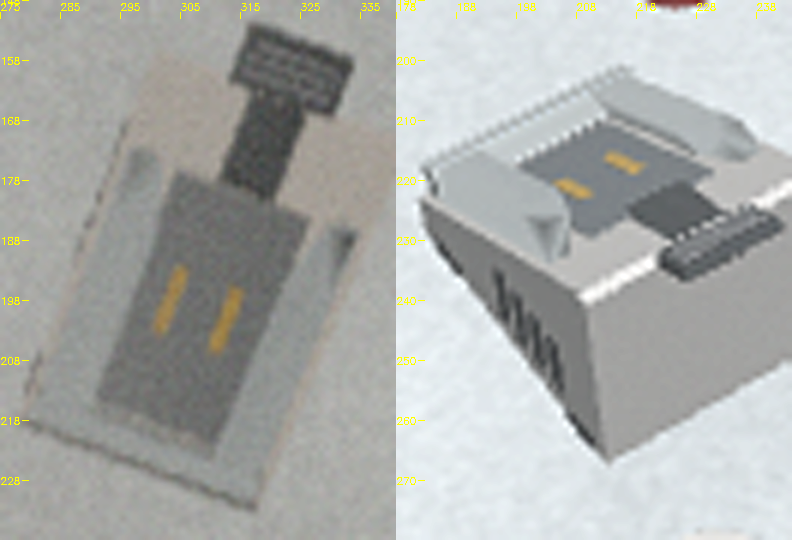

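View pics/p1.png

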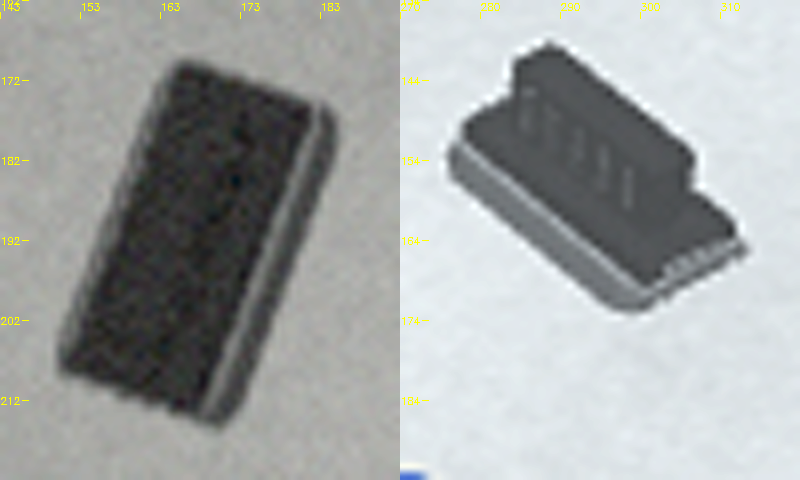

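The top-left panel shows the tab corners, slot corners and contacts of the dock clearly. The scene panel shows the tab and the rear vertical edge at about (213,267). The pack's body corners show at (166,170), (183,175), (169,214) and (151,208.5) in the top view. I'll fit x, y and yaw for both.

```bash
cat > fit.py <<'E'
from h import *
from scipy.optimize import least_squares
from scipy.spatial.transform import Rotation as Rn
def homeT(p):
    R=Rn.from_euler('z',p[2])*Rn.from_euler('y',-np.pi/6); return R,np.array([p[0],p[1],.079])
def fit(T,obs,p0):
    def r(p,raw=0):
        R,t=T(p)
        return np.concatenate([(proj(c,R.apply(X)+t)-uv).ravel() for c,X,uv in obs])
    s=least_squares(r,p0,loss='soft_l1'); print(s.x.round(4)); print(r(s.x).reshape(-1,2).round(1).tolist()); return s.x
m=1e-3
L=lambda c,l:[(c,np.array(X)*m,np.array(u)) for X,u in l]
top=L('top',[((121,22,-25),(316.3,152.2)),((121,-22,-25),(333.8,158)),((95,-22,-25),(330.8,167.2)),((95,22,-25),(313.3,161.7)),((-55,27,-9.5),(291.2,215)),((-55,-27,-9.5),(310.3,223.5))])
sc=L('scene',[((95,22,-25),(238.2,224.3)),((95,-22,-25),(221.7,232.5)),((121,22,-25),(242.5,227)),((121,-22,-25),(225.8,235)),((94,-54,-25),(209.5,240.8))])
if __name__=='__main__':
    for o in (top,sc,top+sc): fit(homeT,o,[.5,-.15,-.3])
    Tp=lambda p:(Rn.from_euler('z',p[2]),np.array([p[0],p[1],0]))
    pt=L('top',[((54,23,19),(166.1,169.75)),((54,-23,19),(182.75,175.1)),((-54,-23,19),(168.6,213.9)),((-54,23,19),(150.75,208.5))])
    ps=L('scene',[((-40,11,50),(288.75,139.4)),((40,11,50),(306.5,152.75)),((-40,-11,50),(284.4,142.1))])
    for o in (pt,ps,pt+ps): fit(Tp,o,[.5,.2,-.3])
E
python3 fit.py
```

```text
[ 0.4888 -0.1581 -0.3373]
[[0.5, -1.0], [0.6, -0.5], [-0.3, 0.2], [-0.2, -0.6], [-1.1, 1.7], [0.3, 0.8]]
[ 0.4932 -0.1557 -0.3418]
[[-0.5, -0.0], [-0.2, 0.5], [0.5, -0.2], [0.7, 0.7], [-0.4, -1.4]]
[ 0.4908 -0.158  -0.3274]
[[-0.0, -1.9], [0.0, -1.6], [-0.8, -0.9], [-0.7, -1.5], [-1.0, 1.1], [0.5, -0.1], [-1.5, -0.2], [-1.1, 0.5], [-0.4, -0.5], [-0.0, 0.6], [-1.1, -1.3]]
[ 0.5184  0.1948 -0.308 ]
[[-0.0, -0.5], [0.1, -0.3], [-0.5, 0.6], [0.4, 0.2]]
[ 0.5228  0.1964 -0.3179]
[[0.3, -0.3], [0.4, 0.4], [-1.1, -0.1]]
[ 0.5199  0.1954 -0.3118]
[[-0.1, -1.1], [-0.1, -0.8], [-0.8, 0.0], [0.1, -0.4], [-0.8, -0.5], [-0.6, 0.2], [-2.2, -0.3]]
```

servo_tool(motion=[-1, -0.72, 0, 0, 0, 0, 0, -1, -0.72, 0, 0, 0, 0, 0, -1, -0.72, 0, 0, 0, 0, 0, -1, -0.72, 0, 0, 0, 0, 0, -1, -0.72, 0, 0, 0, 0, 0], grip_force=60)

```text
t: 1.72
eef_pos: [0.3305, 0.5131, 0.3041]
tool_rot: [0.0, 0.201, 0.98, 0.0]
contact_force: [1.0, -0.1, 0.5]
gripper_width: 0.998
grasp_force: 0.0
```

servo_tool(motion=[-1, -0.72, 0, 0, 0, 0, 0, -1, -0.72, 0, 0, 0, 0, 0, -1, -0.72, 0, 0, 0, 0, 0, -1, -0.72, 0, 0, 0, 0, 0, -1, -0.72, 0, 0, 0, 0, 0])

```text
t: 2.35
eef_pos: [0.3937, 0.4079, 0.304]
tool_rot: [0.0, 0.201, 0.98, 0.0]
contact_force: [0.1, 0.4, -0.9]
gripper_width: 1.004
grasp_force: 0.0
```

servo_tool(motion=[-1, -0.72, 0.3, 0, 0, 0, 0, -1, -0.72, 0.3, 0, 0, 0, 0, -1, -0.72, 0.3, 0, 0, 0, 0, -1, -0.72, 0.3, 0, 0, 0, 0, -1, -0.72, 0.3, 0, 0, 0, 0])

```text
t: 2.98
eef_pos: [0.4571, 0.3023, 0.2738]
tool_rot: [0.0, 0.201, 0.98, 0.0]
contact_force: [-0.1, 0.1, -0.5]
gripper_width: 1.004
grasp_force: 0.0
```

servo_tool(motion=[-1, -0.72, 0.5, 0, 0, 0, 0, -1, -0.72, 0.5, 0, 0, 0, 0, -1, -0.72, 0.5, 0, 0, 0, 0, -1, -0.72, 0.5, 0, 0, 0, 0, -1, -0.72, 0.5, 0, 0, -0.62, 0])

```text
t: 3.6
eef_pos: [0.5205, 0.1968, 0.2237]
tool_rot: [0.0, 0.154, 0.988, 0.0]
contact_force: [0.6, 0.0, -0.2]
gripper_width: 1.0
grasp_force: 0.0
```

```bash
cat > st.py <<'E'
from fit import *
# where the tool is relative to a target: grasp of pack / dock frame
def tool():
    o=bot.get_obs(); q=o['tool_rot']; R=Rn.from_quat([q[1],q[2],q[3],q[0]]); return o,np.array(o['eef_pos']),R
HOME=np.array([.491,-.157,.079]); HY=-.337
def delta(p,R,pt,Rt):
    print('shift tool axes (rows of 20mm):',(R.inv().apply(pt-p)/.02).round(2),'turn:',((R.inv()*Rt).as_rotvec()/.15).round(2))
def down(yaw,tilt=0): # tool y = pack y, tool x=-pack x ; tilt lifts pack x end
    return Rn.from_euler('z',yaw)*Rn.from_euler('y',-tilt)*Rn.from_matrix(np.diag([-1,1,-1]))
E
python3 - <<'E'
from st import *
o,p,R=tool(); print(o['t'],p.round(4),np.round(o['q'],3),np.round(o['contact_force'],1))
delta(p,R,np.array([.520,.1955,.097]),down(-.312))
im=bot.read_camera('top'); cv2.imwrite('pics/g1.png',np.hstack([panel(im,130,150,64,75,6),panel(bot.read_camera('scene'),255,110,64,75,6)]))
E
```

```text
3.6 [0.5205 0.1968 0.2237] [-0.596  0.377  0.152  1.927 -0.075  0.842  0.857] [ 0.6  0.  -0.2]
shift tool axes (rows of 20mm): [ 0.   -0.07  6.33] turn: [0.   0.   0.02]
```

View pics/g1.png

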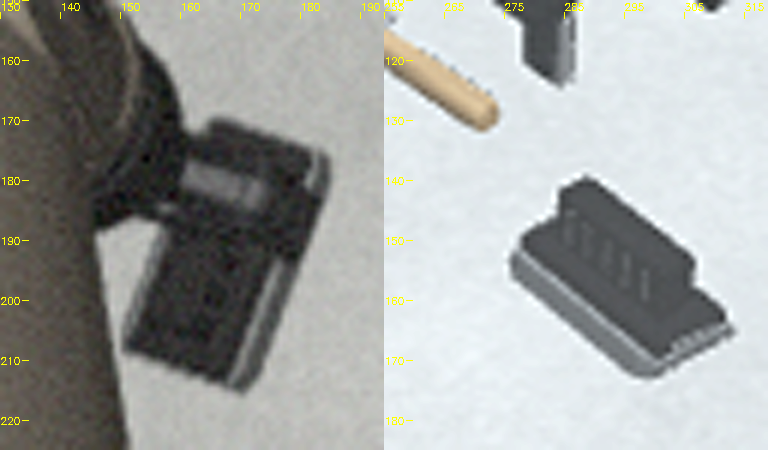

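The picture shows the pack undisturbed, with the fin under the gripper. The 30° lean near the dock would come close to the wrist's joint limit, so I'll grip with the tool pre-tilted 0.3 rad the other way.

```bash
python3 - <<'E'
from st import *
print(bot.finger_overhang)
o,p,R=tool(); Rt=down(-.312,-.3); z=Rt.apply([0,0,1]); print(z)
tip=np.array([.520,.1955,.0245])
for b in (.06,0): print((tip-z*(.073+b)).round(4)); delta(p,R,tip-z*(.073+b),Rt)
E
```

```text
0.0726
[-0.28125295  0.09071368 -0.95533649]
[0.5574 0.1834 0.1516]
shift tool axes (rows of 20mm): [-1.91  0.06  3.57] turn: [-0.01  2.   -0.02]
[0.5405 0.1889 0.0942]
shift tool axes (rows of 20mm): [-1.02  0.06  6.44] turn: [-0.01  2.   -0.02]
```

servo_tool(motion=[-0.64, 0.02, 1, 0, 0, 0, 0, -0.64, 0.02, 1, 0, 0, 0, 0, -0.63, 0.02, 1, 0, 0, 0, 0, 0, 0, 0.57, 0, 1, 0, 0, 0, 0, 0, 0, 1, 0, 0])

```text
t: 4.32
eef_pos: [0.5559, 0.1887, 0.1524]
tool_rot: [-0.151, 0.153, 0.976, 0.024]
contact_force: [0.1, -0.6, 0.7]
gripper_width: 1.001
grasp_force: 0.0
```

servo_tool(motion=[0, 0, 0.75, 0, 0, 0, 0, 0, 0, 0.75, 0, 0, 0, 0, 0, 0, 0.75, 0, 0, 0, 0, 0, 0, 0.5, 0, 0, 0, 0, 0, 0, 0, 0, 0, 0, 0])

```text
t: 4.95
eef_pos: [0.5403, 0.1929, 0.0992]
tool_rot: [-0.148, 0.153, 0.977, 0.023]
contact_force: [-0.6, -0.0, -1.1]
gripper_width: 0.999
grasp_force: 0.0
```

```bash
python3 - <<'E'
from st import *
o,p,R=tool(); Rt=down(-.312,-.3); z=Rt.apply([0,0,1]); print(np.round(o['q'],2),o['contact_force'])
delta(p,R,np.array([.520,.1955,.0245])-z*.073,Rt)
E
```

```text
[-0.4   0.67  0.04  1.8  -0.26  0.93  1.08] [-0.59896806 -0.0112142  -1.08496865]
shift tool axes (rows of 20mm): [-0.14 -0.19  0.22] turn: [-0.01 -0.01  0.  ]
```

servo_tool(motion=[-0.14, -0.19, 0.22, 0, 0, 0, 0, 0, 0, 0, 0, 0, 0, 0.5, 0, 0, 0, 0, 0, 0, 1, 0, 0, 0, 0, 0, 0, 1, 0, 0, 0, 0, 0, 0, 1], grip_force=70)

```text
t: 5.58
eef_pos: [0.5422, 0.189, 0.0956]
tool_rot: [-0.147, 0.153, 0.977, 0.024]
contact_force: [0.5, 2.0, 5.4]
gripper_width: 0.246
grasp_force: 69.9
```

servo_tool(motion=[0, 0, 0, 0, 0, 0, 1, 0, 0, 0, 0, 0, 0, 1, 0, 0, 0, 0, 0, 0, 1, 0, 0, 0, 0, 0, 0, 1])

```text
t: 6.08
eef_pos: [0.5422, 0.189, 0.0956]
tool_rot: [-0.147, 0.153, 0.977, 0.024]
contact_force: [1.6, 1.8, 5.3]
gripper_width: 0.24
grasp_force: 69.6
```

```bash
cat >> st.py <<'E'
import os
def rel_save():
    o,p,R=tool(); yx=R.apply([0,1,0]); yaw=np.arctan2(-yx[0],yx[1]); print('pack yaw',yaw)
    Rp=Rn.from_euler('z',yaw); c=np.array([.520,.1955,.025])
    d=Rp.inv().apply(p-c); d[1]=0; print('tcp in pack frame',d)
    np.savez('rel.npz',d=d,q=(Rp.inv()*R).as_quat())
def goto(x,y,z,HOME=HOME,HY=HY):
    f=np.load('rel.npz'); o,p,R=tool(); Rh,t=homeT([HOME[0],HOME[1],HY])
    pc=Rh.apply([x,y,z])+HOME
    delta(p,R,pc+Rh.apply(f['d']),Rh*Rn.from_quat(f['q']))
def packpose():
    f=np.load('rel.npz'); o,p,R=tool(); Rp=R*Rn.from_quat(f['q']).inv(); c=p-Rp.apply(f['d'])
    Rh,_=homeT([*HOME[:2],HY]); print('t',o['t'],'pack in home (mm)',(Rh.inv().apply(c-HOME)*1e3).round(1),'rot',(Rh.inv()*Rp).as_rotvec().round(3),'F home',Rh.inv().apply(o['contact_force']).round(1),'q',np.round(o['q'],2))
    return c,Rp
E
python3 - <<'E'
from st import *
rel_save(); o,p,R=tool(); print((R.inv().apply([0,0,.15])/.02).round(2)); packpose(); goto(.15,0,.04)
E
```

```text
pack yaw -0.3118760041259045
tcp in pack frame [0.02309329 0.         0.07056399]
[ 2.21  0.01 -7.17]
t 6.075 pack in home (mm) [-104.3  342.9   -2.2] rot [0.007 0.524 0.025] F home [3.4 2.2 4.2] q [-0.39  0.68  0.04  1.8  -0.26  0.92  1.09]
shift tool axes (rows of 20mm): [ -4.82 -17.36 -10.18] turn: [-0.   -3.49  0.16]
```

servo_tool(motion=[0.28, 0, -0.9, 0, 0, 0, 1, 0.28, 0, -0.9, 0, 0, 0, 1, 0.28, 0, -0.9, 0, 0, 0, 1, 0.28, 0, -0.9, 0, 0, 0, 1, 0.28, 0, -0.9, 0, 0, 0, 1])

```text
t: 6.7
eef_pos: [0.5413, 0.1886, 0.1907]
tool_rot: [-0.147, 0.154, 0.977, 0.023]
contact_force: [-1.1, 0.3, -3.7]
gripper_width: 0.246
grasp_force: 68.7
```

servo_tool(motion=[0.28, 0, -0.9, 0, 0, 0, 1, 0.28, 0, -0.9, 0, 0, 0, 1, 0.28, 0, -0.9, 0, 0, 0, 1, 0, -0.9, 0, 0, 0, 0, 1, 0, -0.9, 0, 0, 0, 0, 1])

```text
t: 7.32
eef_pos: [0.5294, 0.1525, 0.2452]
tool_rot: [-0.148, 0.154, 0.977, 0.023]
contact_force: [0.4, -0.4, -2.9]
gripper_width: 0.243
grasp_force: 69.0
```

servo_tool(motion=[0, -0.9, 0, 0, 0, 0, 1, 0, -0.9, 0, 0, 0, 0, 1, 0, -0.9, 0, 0, 0, 0, 1, 0, -0.9, 0, 0, 0, 0, 1, 0, -0.9, 0, 0, 0, 0, 1])

```text
t: 7.95
eef_pos: [0.5022, 0.0676, 0.2458]
tool_rot: [-0.148, 0.154, 0.977, 0.023]
contact_force: [-0.0, 0.0, -4.0]
gripper_width: 0.242
grasp_force: 69.0
```

servo_tool(motion=[0, -0.9, 0, 0, 0, 0, 1, 0, -0.9, 0, 0, 0, 0, 1, 0, -0.9, 0, 0, 0, 0, 1, 0, -0.9, 0, 0, 0, 0, 1, 0, -0.9, 0, 0, 0, 0, 1])

```text
t: 8.57
eef_pos: [0.4746, -0.0181, 0.2458]
tool_rot: [-0.148, 0.154, 0.977, 0.023]
contact_force: [-0.3, 0.2, -2.2]
gripper_width: 0.24
grasp_force: 69.0
```

servo_tool(motion=[0, -0.9, 0, 0, -0.5, 0, 1, 0, -0.9, 0, 0, -0.5, 0, 1, 0, -0.9, 0, 0, -0.5, 0, 1, 0, -0.9, 0, 0, -0.5, 0, 1, 0, -0.9, 0, 0, -0.5, 0, 1])

```text
t: 9.2
eef_pos: [0.4466, -0.1036, 0.2458]
tool_rot: [0.038, 0.155, 0.987, -0.006]
contact_force: [-0.0, -0.1, -3.2]
gripper_width: 0.243
grasp_force: 68.8
```

```bash
python3 - <<'E'
from st import *
packpose(); goto(.15,0,.04); print(bot.get_obs()['gripper_width'])
E
```

```text
t 9.2 pack in home (mm) [ -1.4  35.7 107.8] rot [0.009 0.148 0.023] F home [-1.6 -0.1 -2.8] q [-0.11  0.16  0.22  2.17 -0.03  0.74  1.38]
shift tool axes (rows of 20mm): [-7.7  -1.98 -0.19] turn: [ 0.02 -0.99  0.16]
0.24281705918276128
```

servo_tool(motion=[-0.95, -0.25, -0.1, 0, 0, 0, 1, -0.95, -0.25, 0, 0, 0, 0, 1, -0.95, -0.25, 0, 0, 0, 0, 1, -0.95, -0.25, 0, 0, 0, 0, 1, -0.95, -0.25, 0, 0, 0, 0, 1])

```text
t: 9.82
eef_pos: [0.5295, -0.1562, 0.2547]
tool_rot: [0.036, 0.155, 0.987, -0.006]
contact_force: [0.2, -1.2, -3.7]
gripper_width: 0.246
grasp_force: 68.9
```

servo_tool(motion=[-0.95, -0.25, -0.1, 0, 0, 0, 1, -0.95, -0.25, 0, 0, 0, 0, 1, -0.95, -0.25, 0, 0, 0, 0, 1, 0, 0, 0, 0, -0.97, 0.16, 1, 0, 0, 0, 0, 0, 0, 1])

```text
t: 10.45
eef_pos: [0.5767, -0.1872, 0.2602]
tool_rot: [0.107, 0.166, 0.98, -0.017]
contact_force: [-0.3, 1.2, -3.9]
gripper_width: 0.246
grasp_force: 68.9
```

```bash
python3 - <<'E'
from st import *
c,Rp=packpose(); goto(.135,0,.008)
for n,b in (('top',(275,120,66,100)),('scene',(178,170,66,100))):
    im=bot.read_camera(n).copy(); P=panel(im,*b,6)
    for X in ([-54,23,-6],[54,23,-6],[54,-23,-6],[-54,-23,-6],[-40,11,25],[40,11,25],[40,-11,25],[-40,-11,25]):
        u=(proj(n,Rp.apply(np.array(X)*1e-3)+c)[0]-b[:2])*6+3; cv2.circle(P,tuple(int(v) for v in u),3,(0,255,0) if X[2]<0 else (255,0,255),1)
    Rh,_=homeT([*HOME[:2],HY])
    for X in ([121,22,-25],[121,-22,-25],[95,-22,-25],[95,22,-25],[-55,27,-9.5],[-55,-27,-9.5]):
        u=(proj(n,Rh.apply(np.array(X)*1e-3)+HOME)[0]-b[:2])*6+3; cv2.circle(P,tuple(int(v) for v in u),3,(0,0,255),1)
    globals()[n]=P
cv2.imwrite('pics/m1.png',np.hstack([top,scene]))
E
```

```text
t 10.45 pack in home (mm) [145.6   0.   41.2] rot [ 0.002  0.009 -0.   ] F home [-2.5  1.  -3. ] q [-0.    0.33  0.25  1.92 -0.1   0.69  1.53]
shift tool axes (rows of 20mm): [0.04 0.   1.74] turn: [ 0.01 -0.06  0.  ]
```

View pics/m1.png

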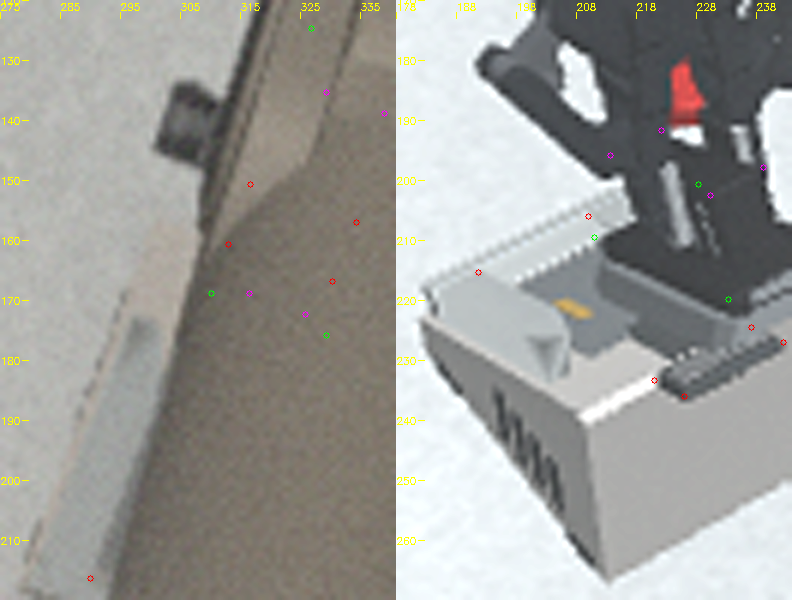

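The top view is blocked by the arm. In the scene view the pack's predicted corners (green) sit on its body, and the tab corners (red) fall on the tab. The alignment is good, so I lower to the floor.

servo_tool(motion=[0.02, 0, 0.6, 0, -0.06, 0, 1, 0.02, 0, 0.6, 0, 0, 0, 1, 0, 0, 0.54, 0, 0, 0, 1, 0, 0, 0, 0, 0, 0, 1])

```text
t: 11.05
eef_pos: [0.5853, -0.1891, 0.2254]
tool_rot: [0.112, 0.166, 0.98, -0.017]
contact_force: [-0.2, 0.1, -3.3]
gripper_width: 0.243
grasp_force: 68.9
```

```bash
python3 - <<'E'
from st import *
packpose(); goto(.11,0,.003);goto(.06,0,.002); goto(0,0,.001)
E
```

```text
t 11.05 pack in home (mm) [136.5   1.    6.4] rot [ 0.002 -0.002 -0.   ] F home [-1.8  0.  -2.8] q [ 0.01  0.39  0.24  1.93 -0.12  0.61  1.54]
shift tool axes (rows of 20mm): [ 1.21 -0.04  0.55] turn: [0.01 0.01 0.  ]
shift tool axes (rows of 20mm): [ 3.59 -0.04  1.33] turn: [0.01 0.01 0.  ]
shift tool axes (rows of 20mm): [ 6.44 -0.04  2.25] turn: [0.01 0.01 0.  ]
```

servo_tool(motion=[0.4, -0.02, 0.18, 0, 0, 0, 1, 0.4, -0.02, 0.18, 0, 0, 0, 1, 0.4, 0, 0.18, 0, 0, 0, 1, 0, 0, 0, 0, 0, 0, 1])

```text
t: 11.55
eef_pos: [0.5648, -0.1828, 0.2107]
tool_rot: [0.112, 0.166, 0.98, -0.017]
contact_force: [-1.7, 0.2, -0.7]
gripper_width: 0.241
grasp_force: 69.0
```

```bash
python3 - <<'E'
from st import *
c,Rp=packpose(); goto(.085,0,.002)
im=bot.read_camera('scene'); cv2.imwrite('pics/m2.png',panel(im,178,180,76,75,8))
E
```

```text
t 11.55 pack in home (mm) [110.6   0.2   4.3] rot [ 0.002 -0.003 -0.   ] F home [-1.8 -0.3  0.2] q [ 0.01  0.38  0.23  1.99 -0.12  0.56  1.54]
shift tool axes (rows of 20mm): [ 1.18 -0.    0.49] turn: [0.02 0.02 0.  ]
```

View pics/m2.png

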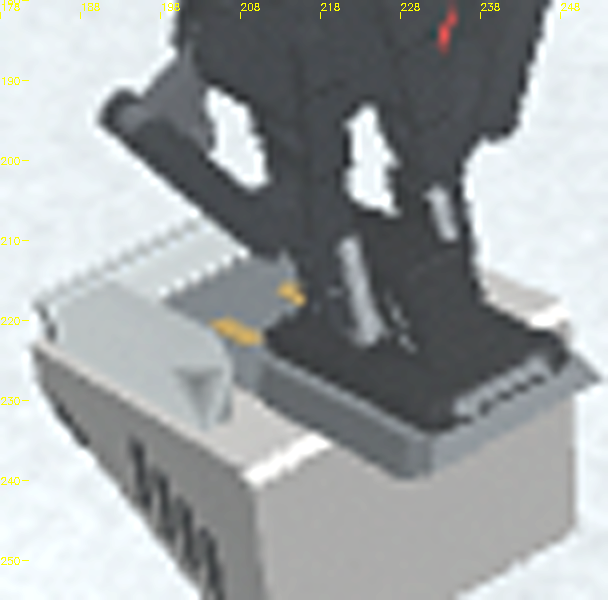

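The pack lies flat above the floor, its leading end at the rail mouth (about (208,226)) and in line with the slot. I slide on.

servo_tool(motion=[0.4, 0, 0.14, 0, 0, 0, 1, 0.4, 0, 0.14, 0, 0, 0, 1, 0.38, 0, 0.14, 0, 0, 0, 1, 0, 0, 0, 0, 0, 0, 1])

```text
t: 12.1
eef_pos: [0.5446, -0.1757, 0.1967]
tool_rot: [0.112, 0.166, 0.98, -0.017]
contact_force: [-1.9, -0.1, -1.9]
gripper_width: 0.244
grasp_force: 69.1
```

```bash
python3 - <<'E'
from st import *
packpose(); goto(.06,0,.001); goto(0,0,.001)
E
```

```text
t 12.1 pack in home (mm) [85.   0.2  2.9] rot [ 0.002 -0.002 -0.   ] F home [-2.5 -0.7 -0.8] q [ 0.    0.37  0.23  2.05 -0.12  0.51  1.54]
shift tool axes (rows of 20mm): [ 1.16 -0.    0.46] turn: [0.02 0.01 0.  ]
shift tool axes (rows of 20mm): [ 4.03 -0.    1.34] turn: [0.02 0.01 0.  ]
```

servo_tool(motion=[0.4, 0, 0.14, 0, 0, 0, 1, 0.4, 0, 0.14, 0, 0, 0, 1, 0.4, 0, 0.13, 0, 0, 0, 1, 0, 0, 0, 0, 0, 0, 1])

```text
t: 12.6
eef_pos: [0.5245, -0.1682, 0.1833]
tool_rot: [0.112, 0.166, 0.98, -0.017]
contact_force: [-2.0, 3.7, -3.0]
gripper_width: 0.244
grasp_force: 69.1
```

```bash
python3 - <<'E'
from st import *
packpose(); goto(.01,0,.001)
E
```

```text
t 12.6 pack in home (mm) [59.8  0.7  2. ] rot [ 0.003 -0.002 -0.   ] F home [-4.2  2.8 -1. ] q [-0.    0.36  0.23  2.11 -0.12  0.46  1.53]
shift tool axes (rows of 20mm): [ 2.36 -0.03  0.78] turn: [0.02 0.01 0.  ]
```

servo_tool(motion=[0.4, 0.05, 0.13, 0, 0, 0, 1, 0.4, 0, 0.13, 0, 0, 0, 1, 0.4, 0, 0.13, 0, 0, 0, 1, 0, 0, 0, 0, 0, 0, 1])

```text
t: 13.1
eef_pos: [0.5041, -0.1607, 0.1703]
tool_rot: [0.112, 0.166, 0.98, -0.017]
contact_force: [-2.5, 1.2, -0.7]
gripper_width: 0.244
grasp_force: 69.3
```

```bash
python3 - <<'E'
from st import *
packpose(); goto(.005,0,.001)
E
```

```text
t 13.1 pack in home (mm) [34.5  1.   1.6] rot [ 0.002 -0.002 -0.   ] F home [-2.7  0.3  0.8] q [-0.01  0.35  0.22  2.16 -0.12  0.41  1.53]
shift tool axes (rows of 20mm): [ 1.39 -0.05  0.46] turn: [0.01 0.01 0.  ]
```

servo_tool(motion=[0.4, 0, 0.13, 0, 0, 0, 1, 0.4, 0, 0.13, 0, 0, 0, 1, 0.4, 0, 0.13, 0, 0, 0, 1, 0, 0, 0, 0, 0, 0, 1])

```text
t: 13.6
eef_pos: [0.4836, -0.1533, 0.1571]
tool_rot: [0.112, 0.166, 0.98, -0.017]
contact_force: [-2.6, 0.7, -1.1]
gripper_width: 0.242
grasp_force: 69.2
```

```bash
python3 - <<'E'
from st import *
packpose(); goto(0,0,0)
E
```

```text
t 13.6 pack in home (mm) [9.  1.2 1.1] rot [ 0.002 -0.002 -0.   ] F home [-2.9 -0.2  0.4] q [-0.02  0.35  0.22  2.22 -0.12  0.36  1.52]
shift tool axes (rows of 20mm): [ 0.41 -0.05  0.18] turn: [0.01 0.01 0.  ]
```

servo_tool(motion=[0.2, 0, 0.07, 0, 0, 0, 1, 0.2, 0, 0.07, 0, 0, 0, 1, 0, 0, 0, 0, 0, 0, 1])

```text
t: 13.98
eef_pos: [0.4791, -0.1514, 0.1542]
tool_rot: [0.114, 0.166, 0.979, -0.017]
contact_force: [-3.3, 2.3, 9.1]
gripper_width: 0.245
grasp_force: 70.7
```

servo_tool(motion=[0.1, 0, 0.03, 0, 0, 0, 1, 0.1, 0, 0.03, 0, 0, 0, 1, 0, 0, 0, 0, 0, 0, 1])

```text
t: 14.35
eef_pos: [0.4758, -0.1502, 0.1521]
tool_rot: [0.114, 0.166, 0.979, -0.017]
contact_force: [-2.7, 2.3, 8.7]
gripper_width: 0.243
grasp_force: 70.4
```

```bash
python3 - <<'E'
from st import *
packpose()
E
```

```text
t 14.35 pack in home (mm) [-0.5  1.6  0.9] rot [ 0.003 -0.006 -0.001] F home [1.5 1.3 9.2] q [-0.02  0.35  0.22  2.24 -0.12  0.33  1.52]
```

servo_tool(motion=[0.1, 0, 0.01, 0, 0, 0, 1, 0.1, 0, 0.01, 0, 0, 0, 1, 0, 0, 0, 0, 0, 0, 1])

```text
t: 14.72
eef_pos: [0.4739, -0.1497, 0.1515]
tool_rot: [0.116, 0.166, 0.979, -0.018]
contact_force: [1.9, -0.3, 5.6]
gripper_width: 0.242
grasp_force: 70.0
```

```bash
python3 - <<'E'
from st import *
packpose()
im=bot.read_camera('scene'); cv2.imwrite('pics/m3.png',panel(im,178,180,76,75,8))
E
```

```text
t 14.725 pack in home (mm) [-2.1  1.5  1.2] rot [ 0.003 -0.011 -0.001] F home [4.5 0.4 3.9] q [-0.02  0.34  0.22  2.25 -0.12  0.32  1.52]
```

View pics/m3.png

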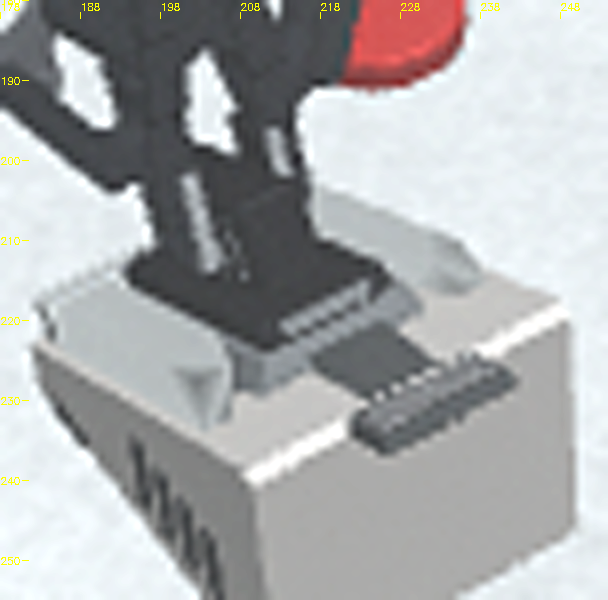

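The pack sits between the rails with its rear end at the mouth (about (211,229)), and the catch tab is visible behind it. I push on until the stop clearly resists.

servo_tool(motion=[0.1, 0, 0.03, 0, 0, 0, 1, 0.1, 0, 0.03, 0, 0, 0, 1, 0, 0, 0, 0, 0, 0, 1])

```text
t: 15.15
eef_pos: [0.4733, -0.1495, 0.1514]
tool_rot: [0.12, 0.167, 0.979, -0.018]
contact_force: [3.8, -2.1, 15.9]
gripper_width: 0.245
grasp_force: 71.5
```

```bash
python3 - <<'E'
from st import *
packpose()
Rh,_=homeT([*HOME[:2],HY])
# predicted rear foot-top edge for pack at x=0 vs 4 mm in scene
for x in (-3,0,3,6): print(x,proj('scene',Rh.apply(np.array([[x+54,-23,-15],[x+54,23,-15]])*1e-3)+HOME).round(1).tolist())
im=bot.read_camera('scene'); a=np.load('s.npy')
cv2.imwrite('pics/m4.png',np.hstack([panel(a,205,205,48,45,8),panel(im,205,205,48,45,8)]))
E
```

```text
t 15.15 pack in home (mm) [-2.3  1.5  1.3] rot [ 0.003 -0.018 -0.002] F home [11.7 -0.8 11.6] q [-0.02  0.34  0.22  2.25 -0.12  0.31  1.52]
-3 [[210.7, 225.1], [227.2, 216.3]]
0 [[211.2, 225.3], [227.8, 216.6]]
3 [[211.7, 225.6], [228.3, 216.8]]
6 [[212.3, 225.9], [228.9, 217.1]]
```

View pics/m4.png

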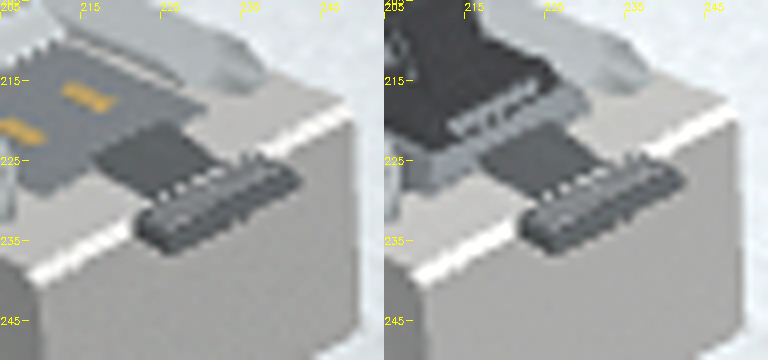

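The tab sits at the same pixels as in the first picture (about (222,232)), so the catch is back up. The stop resists with 12 N. I release and withdraw.

servo_tool(motion=[-0.05, 0, -0.05, 0, 0, 0, 1, 0, 0, 0, 0, 0, 0, 0.5, 0, 0, 0, 0, 0, 0, 0.3, 0, 0, 0, 0, 0, 0, 0.3, 0, 0, 0, 0, 0, 0, 0.3])

```text
t: 15.82
eef_pos: [0.4684, -0.1478, 0.1489]
tool_rot: [0.113, 0.166, 0.979, -0.017]
contact_force: [0.8, 0.7, -0.6]
gripper_width: 0.703
grasp_force: 0.0
```

servo_tool(motion=[0, 0, -0.4, 0, 0, 0, 0.3, 0, 0, -0.8, 0, 0, 0, 0.3, 0, 0, -1, 0, 0, 0, 0.3, 0, 0, -1, 0, 0, 0, 0.3, 0, 0, -1, 0, 0, 0, 0.3])

```text
t: 16.45
eef_pos: [0.4502, -0.1419, 0.2326]
tool_rot: [0.114, 0.166, 0.979, -0.017]
contact_force: [-0.4, -0.5, 0.0]
gripper_width: 0.702
grasp_force: 0.0
```

servo_tool(motion=[0, 0, -1, 0, 0, 0, 0.3, 0, 0, -1, 0, 0, 0, 0.3, 0, 0, -1, 0, 0, 0, 0.3, 0, 0, -1, 0, 0, 0, 0.3, 0, 0, 0, 0, 0, 0, 0.3])

```text
t: 17.08
eef_pos: [0.4336, -0.1363, 0.311]
tool_rot: [0.115, 0.166, 0.979, -0.017]
contact_force: [-0.1, 1.5, -0.2]
gripper_width: 0.706
grasp_force: 0.0
```

```bash
python3 - <<'E'
from st import *
o=bot.get_obs(); print(o['t'],o['eef_pos'],o['contact_force'],o['gripper_width'])
im=bot.read_camera('scene'); cv2.imwrite('pics/m5.png',np.hstack([panel(im,178,190,66,75,6),panel(bot.read_camera('top'),275,148,66,75,6)]))
E
```

```text
17.075 [ 0.43356059 -0.13634863  0.31095133] [-0.11281597  1.50705392 -0.19879757] 0.7061617981386968
```

View pics/m5.png

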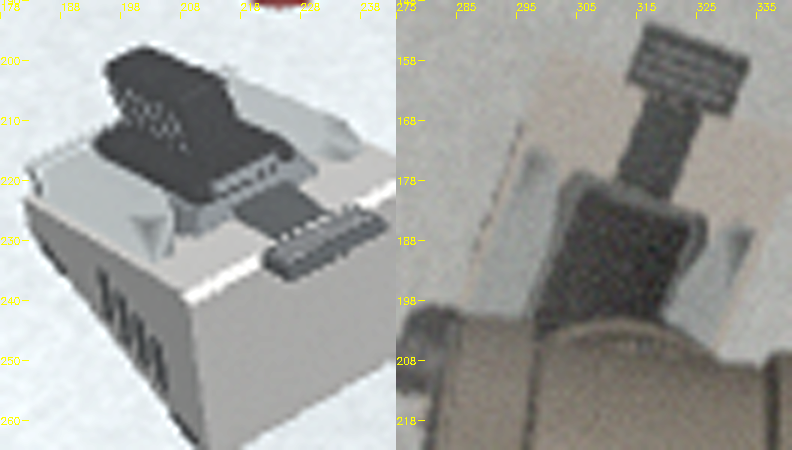

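The pack sits home between the rails, the arm is clear, and the tab is at its original position in both views. One numeric check of the tab, then I hand in.

```bash
python3 - <<'E'
from h import *
g=lambda a:cv2.cvtColor(a,cv2.COLOR_RGB2GRAY).astype(np.float32)
for n,f,b in (('scene','s.npy',(219,222,26,16)),('top','t.npy',(309,149,28,20))):
    a=g(np.load(f)); i=g(bot.read_camera(n)); u,v,w,h=b
    r=cv2.matchTemplate(i[v-4:v+h+4,u-4:u+w+4],a[v:v+h,u:u+w],cv2.TM_CCOEFF_NORMED); m=cv2.minMaxLoc(r)
    print(n,m[1],np.array(m[3])-4, cv2.phaseCorrelate(a[v:v+h,u:u+w].copy(),i[v:v+h,u:u+w].copy()))
E
```

```text
scene 0.9991311430931091 [0 0] ((0.5047519136633714, -0.07329332719477044), 1.0063296882090744)
top 0.9931325912475586 [0 0] ((0.013353114091119167, -0.034918821842643055), 0.9658536879221599)
```

Tab unmoved: the catch is fully up.

```bash
python3 -c "
from station import bot
print(bot.hand_in())"
```

```text
the job is handed in; nothing more can be done
None
```

The battery pack is home on the charging dock against the stop, with the catch back up behind it; I released it, withdrew the arm without touching the other things, and handed the job in after about 17 s of the 51 s allowed (no verdict was returned).

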